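# Close a split sample cell on its dowels and hold it pressed

## Task

Pull the lower half of the sample cell by its upright tab all the way out from under the measuring head, until the slide reaches its end stop. Then set the matching upper half (the one with two holes and a straight grip rib) on its two dowels and press it down against the sprung sample until the halves meet flush all round; leave the other things on the bench where they are. Finish while still holding the pair pressed shut: do not let go.

Things in the scene. Friction and masses are not known exactly. Their poses are not given: they have to be found in the camera images.
- lower_top (a point): centre of the flat top face of the lower cell half, a grey block 110 (x) by 76 (y) by 30 mm high on a low slide; the face is 44 mm above the bench. Two upright steel dowels, 10 mm diameter, at x = +40 and -40 mm, y = 0, rise 18 mm above it, the last 5 mm tapered. In the middle a sprung cement disc, 52 mm across, stands 6 mm proud. It slides out along its own -y (to the robot's right)
- head_front (a point): middle of the lower front edge of the fixed blue measuring head, 110 (x) by 145 mm (y), 92 to 168 mm above the bench, that overhangs the lower half at the start; it extends from here along +y. A short probe hangs under it to 79 mm and its column rises to 210 mm. With the slide fully out this edge is 111 mm behind (+y of) the centre of the lower half
- pull_tab (a point): a point in the steel pull tab of the lower half, 54 mm above the bench. The tab is an upright bar 18 mm (x) by 22 mm (y), its top 76 mm above the bench; it stands 87 mm in front (-y) of the centre of the lower half, moves with it, and is free on both x sides down to 24 mm above the bench. Axes as those of the lower half
- lower (a joint): position of the slide that carries the lower half, in m: 0 = fully in under the head, 0.12 = fully out at the end stop; it moves along -y of the lower half with about 3 N of friction and stays where it is left
- platen (a joint): how far the sprung cement disc is pushed down, in m: 0 = up, 6 mm above the lower half's top face; 0.006 = level with that face. It takes about 5 N to start moving and 12 N to be level
- upper_mid (a point): centre of the loose upper cell half, half-way up its 60 mm height. A grey plate 110 (x) by 76 (y) by 20 mm thick with two vertical through holes, 12 mm diameter, at x = +40 and -40 mm, y = 0, and on top a straight grip rib 56 mm long (x), 20 mm thick (y), 40 mm high. It lies on the bench rib up, weighs 0.2 to 0.36 kg, fits on the dowels either way round
- upper_under (a point): centre of the underside of the upper half, same axes as upper_mid; it meets lower_top when the cell is shut
- blank_mid (a point): centre of a blanking half that is not needed and stays where it is: a grey plate of the same size but with no holes and a round knob of 32 mm diameter, 55 mm high over all. It may lie in either of the two places where the upper half is found
- clamp_a: black spring clamp lying flat on the bench, about 115 mm long and 21 mm high; a bystander, origin on the bench under its pivot
- clamp_b: a second black spring clamp like the first; a bystander
- beaker: open glass beaker, 68 mm across and 85 mm high; a bystander, origin under its centre
- specimen: upright cement slab 100 by 30 by 100 mm; a bystander, origin under its centre
- disc: loose cement disc, 52 mm across and 14 mm high; a bystander, origin under its centre
- bottle: white plastic bottle, 60 mm across and 140 mm high; a bystander, origin under its centre
- driver: screwdriver lying on the bench, 170 mm long; a bystander
Things that resemble listed ones, but are neither listed nor needed, are in the scene too. What is shaped like the part that bears upper_mid but turquoise is not meant.

How it is judged (in metres and radians):
On the way, in this order (a step that is already met when the one before it is completed fails the run):
1. the lower half is drawn fully out to its end stop (value of joint lower above 0.113 m), for 0.2 s.
2. the upper half sits on both dowels (z of upper_under in the frame of lower_top below 0.01 m and horizontal distance between upper_under and lower_top below 0.003 m and angle between the x axis of upper_under and the x axis of lower_top, either way round below 0.06 rad and value of joint lower above 0.112 m), for 0.1 s.
At the end, for the whole second after the job is handed in: Through the last second: slide out beyond 0.112 m; upper half on both dowels within 3 mm and 0.06 rad of the lower half, tilt under 0.03 rad, gap under 2 mm; sprung disc down more than 4.2 mm; the robot still holds the upper half with more than 2 N (value of joint lower above 0.112 m and z of upper_under in the frame of lower_top below 0.002 m and horizontal distance between upper_under and lower_top below 0.003 m and angle between the x axis of upper_under and the x axis of lower_top, either way round below 0.06 rad and angle between upper_under's own z axis and vertical below 0.03 rad and value of joint platen above 0.0042 m and contact force between any of the fingers, the arm and upper above 2 N); the arm keeps its last pose, push and grip.
It fails at once if a bystander is knocked or moved more than 30 mm (distance of any of blank_mid, clamp_a, clamp_b, beaker, specimen, disc, bottle, driver from where it was at the start of the episode above 0.03 m or angle between any of beaker, bottle, specimen, blank_mid's own z axis and vertical above 0.5 rad).
It also fails if it takes over 61 s, if anything falls off the work surface, if the arm or the gripper's body presses on something with over 40 N, if the wrist force passes 120 N, or if a joint passes its speed limit or range.

## Robot

A 6-joint arm with a two-finger parallel gripper is mounted at the origin on the work surface. World frame = base frame: x ahead of the robot, y to its left, z up, the work surface at z = 0. Lengths are in mm, angles in rad, forces in N, time in s.
With the tool pointing down it reaches from about 275 to 1000 mm from the base axis. Payload 8.4 kg.
Tool frame: the origin (TCP) lies between the finger pads; the fingertips stand r.tips_ahead ahead of it and the grasp point (between the pads) lies 6 mm ahead of it (r.tips_ahead is the distance from the TCP to the fingertips, in mm); z points along the fingers, y is the line along which they close (so a half turn about z gives the same grasp; the last joint's range is limited). The gripper opens to 85 mm and grips with 20 to 120 N. Pads are 22 mm wide; open, the fingers measure 114 mm over their backs; the gripper's body (76 mm by 85 mm) begins 54 mm behind the grasp point. The pads swing forward as they close: fully open they stand 13 mm farther back than shut.
Start: joints at [-1.104, 0.353, 1.633, -0, 1.155, -0.002], TCP at [282.384, -557.573, 256.281] pointing down, gripper open.
Joint ranges: [-2.63, 2.63], [-0.92, 2.1], [0.06, 2.66], [-1.3, 4.44], [0, 2.69], [-3.02, 3.02]. Speed limits (rad/s): [2.22, 2.22, 2.79, 3.14, 3.14, 3.14].

## Interface

Orientations are given as [roll, pitch, yaw] about the fixed x, y, z axes, in that order (R = Rz(yaw) Ry(pitch) Rx(roll)).
In Python, from rig import r gives the robot as it stands.
- The arm moves only by the tool carry_out, never from a script. Its arguments are lists of equal length, an entry for each row: "delta_pos": the shift along the tool's x, y, z in m, a list of three; "rot": the turn, a rotation vector about the tool's x, y, z in degrees, a list of three. A call has 1 to 8 rows; each row is the pose to reach, as a shift and turn from the pose commanded when the call began, along the tool's axes at that moment; what a row does not reach only later rows make up. A row lasts 1/8 s, in which the tool goes at most 62.5 mm and 10.7 degrees, less where a joint would pass 70% of its speed; a pose out of reach is approached as far as the arm can. A call with a gripper value outside its range is refused whole. "claw" is the finger opening in m, from 0 to 0.0854, set as the call begins (left out, the last holds). The fingers move at their own pace and stop on an object; "grip_force" is the grip in N (left out, the last holds). Time passes only in rows, so rows that repeat a pose let the fingers close. It gives the time, the measured TCP pose, the force, the opening and the grip force at its end, in the units of the state.
- r.sense(): the state, without advancing time (a new reading comes with each control period).
- r.grab_frame(name): name is "side" or "top"; returns the picture (400x640x3 uint8, blue, green, red); there is no depth.
- r.camera_info(name): a dict with "fx", "fy", "cx", "cy" (pixels), "distortion" ([k1, k2, p1, p2, k3] as OpenCV has them; the pictures are not rectified), "pose" (4x4, takes a point from camera to world coordinates). Camera axes: x right, y down, z forward; pixel columns grow to the right and rows downward; lengths in mm; the calibration is good to about 2 mm. A picture is of the moment at which its call begins. camera_info takes no time and is no camera call.
- r.sign_off(): hands the job in; it is judged then, once.
Trained networks look in the newest picture that a camera, given by its name, has taken for a name from the list of things; names that differ only in an ending like _2 or _b are one class to them, and where a whole thing is asked for, a point or a joint stands for the part that bears it (a point fixed in the world has none). Each returns a list of dicts, best first, with "p" (0 to 1); they miss things now and then, are a little off and sometimes report something else, mostly with a low value. They report only what shows in the picture. A call takes as long as a camera call. They do not tell look-alikes from the thing itself.
- r.recognise(thing, camera): "box" ([left, top, right, bottom] in pixels, round what is visible of it).
- r.cut_out(thing, camera): "mask" (400x640 bool, what is visible of it) and "box" ([left, top, right, bottom] in pixels, round what is visible of it).
The state is a dict: "clock": time; "qpos": joint angles; "qvel": joint speeds; "joint_efforts": joint torques, N m; "eef_pos": TCP position; "tcp_rot": TCP orientation; "contact_force": force on the tool from outside, world axes, zero at the start; "wrist_torque": the same for the moment, N m; "opening": opening from 0.0 (shut) to 1.0 (fully open); "grasp_force": force on a finger pad.
Only numpy, scipy, OpenCV 4.12 (cv2) and the standard library are available. Lean on these libraries where they do the work, as an engineer would, in place of code of your own. Each camera call takes 0.05 s, during which the arm holds its last target. There are 200 camera calls.

## Working session

There is one attempt and no reset: what is moved stays moved. The work goes in short steps, Python scripts to look and compute and a tool call to move; the robot and the scene stay as the last step left them, time stands still between calls to the robot, and variables do not carry over. Pictures are saved under pics/ and viewed, at most 10 in all, crops included, and the job is handed in when it is done.

Besides the shell and the picture viewer there is one more tool, called as a command line: name --argument value ..., lists and objects as JSON in quotes. carry_out: Moves the arm, as the interface text tells. Its arguments: {"type":"object","properties":{"delta_pos":{"type":"array","items":{"type":"array","items":{"type":"number"}}},"rot":{"type":"array","items":{"type":"array","items":{"type":"number"}}},"claw":{"type":"number"},"grip_force":{"type":"number"}},"required":["delta_pos","rot"]}

```bash
mkdir -p pics; ls
python3 - <<'E'
from rig import r
import cv2,numpy as np
for c in("side","top"):
    im=r.grab_frame(c);cv2.imwrite(f"pics/{c}0.png",im)
    i=r.camera_info(c);print(c,i["fx"],i["cx"],i["cy"],i["distortion"],np.round(i["pose"],3).tolist())
    for t in("lower_top","pull_tab","upper_mid","blank_mid"):
        print(t,[(np.round(d["box"]).tolist(),round(d["p"],2)) for d in r.recognise(t,c)][:4])
print(r.tips_ahead,r.sense())
E
```

```text
pics
side 453.9735818888914 311.96559149074517 195.92034562235594 [-0.00086754  0.          0.          0.          0.        ] [[0.697, -0.406, 0.591, -368.745], [-0.717, -0.373, 0.589, -954.276], [-0.018, -0.834, -0.551, 880.526], [0.0, 0.0, 0.0, 1.0]]
lower_top [([234.0, 154.0, 277.0, 176.0], 0.8)]
pull_tab [([235.0, 154.0, 279.0, 177.0], 0.76)]
upper_mid [([327.0, 297.0, 374.0, 332.0], 0.94), ([298.0, 205.0, 328.0, 234.0], 0.92), ([386.0, 260.0, 432.0, 300.0], 0.9), ([283.0, 267.0, 318.0, 309.0], 0.86)]
blank_mid [([372.0, 218.0, 394.0, 242.0], 0.55)]
top 482.3308641202232 325.37828368257345 200.1550045776638 [-0.02158309  0.          0.          0.          0.        ] [[0.024, -0.999, 0.042, 445.43], [-1.0, -0.023, 0.008, -81.112], [-0.007, -0.042, -0.999, 1368.856], [0.0, 0.0, 0.0, 1.0]]
lower_top [([202.0, 160.0, 245.0, 204.0], 0.92)]
pull_tab [([202.0, 161.0, 245.0, 205.0], 0.65)]
upper_mid [([267.0, 240.0, 308.0, 272.0], 0.88), ([461.0, 207.0, 501.0, 245.0], 0.82), ([325.0, 195.0, 368.0, 239.0], 0.71), ([201.0, 172.0, 217.0, 193.0], 0.66)]
blank_mid [([388.0, 144.0, 429.0, 192.0], 0.88)]
25.0 {'clock': 0.5, 'qpos': array([-1.10440129e+00,  3.53011062e-01,  1.63343341e+00, -9.98744277e-06,
        1.15521090e+00, -2.41687712e-03]), 'qvel': array([-0.00037652, -0.00024564, -0.00274921, -0.00043975, -0.00042304,
        0.00083024]), 'joint_efforts': array([ 6.41506231e-04, -6.04694939e+01, -3.42180598e+01, -1.65907441e-04,
        2.25368422e-03,  1.67467601e-05]), 'eef_pos': array([ 282.3704878 , -557.55386859,  256.25973496]), 'tcp_rot': array([-3.14152991e+00,  8.98544431e-06,  4.68815949e-01]), 'contact_force': array([ 0.20234229, -0.36687257, -0.33177671]), 'wrist_torque': array([-0.04774896, -0.01583545,  0.04673907]), 'grasp_force': 0.0, 'opening': 1.0017827047375987}
```

View pics/top0.png

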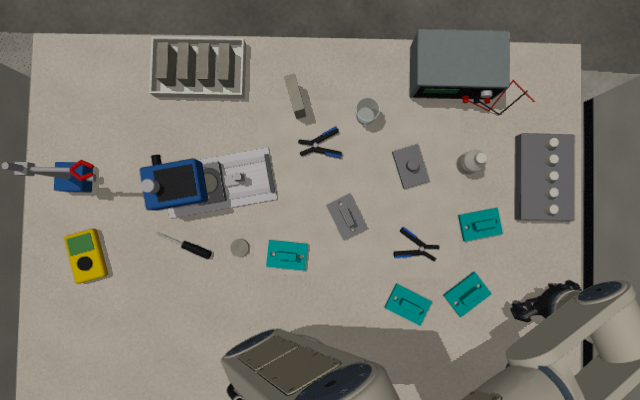

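View pics/side0.png

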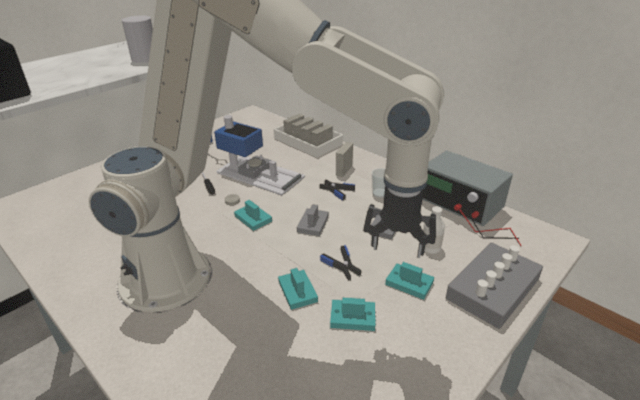

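The top view shows the grey ribbed plate at (347,216). What could be taken for it: turquoise plates at (288,255), (480,224), (408,303) and (467,293), and the grey knob blank at (410,166). I choose (347,216). The lower half is at (208,184) under the blue head, with its tab near (240,178). Next is a close crop to check the choice and get the masks.

```bash
cat > h.py <<'E'
import cv2,numpy as np
from rig import r
def ray(c,uv):
    i=r.camera_info(c);K=np.array([[i["fx"],0,i["cx"]],[0,i["fy"],i["cy"]],[0,0,1.]])
    P=np.array(i["pose"]);p=cv2.undistortPoints(np.array([[uv]],float),K,np.array(i["distortion"]))[0,0]
    return P[:3,3],P[:3,:3]@np.array([p[0],p[1],1])
def at_z(c,uv,z):
    o,d=ray(c,uv);return o+d*(z-o[2])/d[2]
def proj(c,X):
    i=r.camera_info(c);K=np.array([[i["fx"],0,i["cx"]],[0,i["fy"],i["cy"]],[0,0,1.]])
    T=np.linalg.inv(i["pose"]);return cv2.projectPoints(np.array(X,float).reshape(-1,1,3),cv2.Rodrigues(T[:3,:3])[0],T[:3,3],K,np.array(i["distortion"]))[0][:,0]
E
python3 - <<'E'
from h import *
im=r.grab_frame("top")
a=cv2.resize(im[140:215,135:285],None,fx=5.2,fy=5.2,interpolation=3)[:, :780]
b=cv2.resize(im[185:245,315:435],None,fx=3.3,fy=3.3,interpolation=3)
b=cv2.copyMakeBorder(b,0,0,0,a.shape[1]-b.shape[1],0)
cv2.imwrite("pics/crop1.png",np.vstack([a,b])[:600])
print(a.shape)
for t in("upper_mid","lower_top","pull_tab"):
  for d in r.cut_out(t,"top")[:4]:
    m=d["mask"].astype(np.uint8);c=cv2.findContours(m,0,1)[0];rc=cv2.minAreaRect(max(c,key=cv2.contourArea))
    print(t,d["p"],rc, im[d["mask"]].mean(0).round())
E
```

```text
(390, 780, 3)
upper_mid 0.83 ((346.29998779296875, 216.60000610351562), (39.80200958251953, 28.621667861938477), 63.43495178222656) [104. 105. 108.]
upper_mid 0.78 ((466.8200378417969, 293.7600402832031), (29.40000343322754, 40.0), 53.13010025024414) [114. 119.   6.]
upper_mid 0.76 ((480.673095703125, 224.36538696289062), (27.65237808227539, 40.79215621948242), 78.69007110595703) [117. 121.   5.]
upper_mid 0.7 ((286.3199768066406, 255.25999450683594), (40.87077331542969, 28.708538055419922), 8.13010311126709) [125. 131.  13.]
lower_top 0.97 ((222.30001831054688, 184.90000915527344), (42.55436325073242, 44.8574333190918), 6.009006023406982) [87. 88. 90.]
pull_tab 0.83 ((224.0443572998047, 180.87713623046875), (41.59548568725586, 39.02497482299805), 83.2901611328125) [86. 87. 90.]
```

View pics/crop1.png

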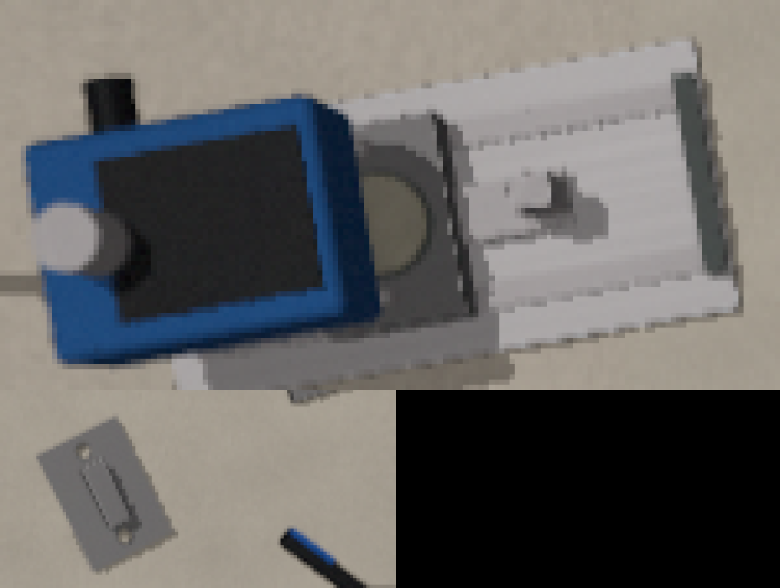

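The crop confirms it: the grey plate at (347,216) has a straight rib and two holes. The lower half's front top edge runs from about (219,162) to (226.3,200.6), with the tab near (240,178).

```bash
cat >> h.py <<'E'
def box(cx,cy,yaw,lx,ly,z0,z1):
    R=np.array([[np.cos(yaw),-np.sin(yaw)],[np.sin(yaw),np.cos(yaw)]])
    q=[R@np.array(p)+[cx,cy] for p in((-lx/2,-ly/2),(lx/2,-ly/2),(lx/2,ly/2),(-lx/2,ly/2))]
    return [[*p,z] for z in(z0,z1) for p in q]
def draw(im,c,b,s,off,col):
    q=np.round((proj(c,b)-off+.5)*s).astype(int)
    for k in(q[:4],q[4:]): cv2.polylines(im,[k],True,col,1)
    for i in range(4): cv2.line(im,tuple(map(int,q[i])),tuple(map(int,q[i+4])),col,1)
def off(x,y,yaw,dx,dy):
    return x+np.cos(yaw)*dx-np.sin(yaw)*dy,y+np.sin(yaw)*dx+np.cos(yaw)*dy
E
python3 - <<'E'
from h import *
A=at_z("top",(219,162.1),44);B=at_z("top",(226.3,200.6),44)
d=A-B;yaw=np.arctan2(d[1],d[0]);m=(A+B)/2;L=off(m[0],m[1],yaw,0,38)
print("len",np.linalg.norm(d),"lower",L,yaw)
for p,q in(((350,100),(690,40)),((500,348),(738,310))):
    a,b=[at_z("top",(135+u/5.2,140+v/5.2),10) for u,v in(p,q)];e=a-b;print("rail yaw",np.arctan2(-e[0],e[1]))
# upper: plate corners in image, fit rect at z=20 using mask rect
pts=cv2.boxPoints(((346.3,216.6),(39.8,28.6),63.43))
w=np.array([at_z("top",p,20)[:2] for p in pts]);print("upper",w.mean(0),[np.linalg.norm(w[i]-w[i-1]) for i in range(4)])
h1,h2=[at_z("top",(315+u/3.3,185+(v-390)/3.3),20)[:2] for u,v in((84,451),(124,536))]
e=h1-h2;print("holes",(h1+h2)/2,np.linalg.norm(e),np.arctan2(e[1],e[0]))
ya=np.arctan2(e[1],e[0]);U=(h1+h2)/2
imt=r.grab_frame("top");ims=r.grab_frame("side")
def view(c,im,x0,y0,x1,y1,s):
    v=cv2.resize(im[y0:y1,x0:x1],None,fx=s,fy=s,interpolation=3);o=np.array([x0,y0])
    draw(v,c,box(*L,yaw,110,76,14,44),s,o,(0,0,255))
    draw(v,c,box(*off(*L,yaw,0,-87),yaw,18,22,24,76),s,o,(0,255,0))
    draw(v,c,box(*U,ya,110,76,0,20),s,o,(0,0,255))
    draw(v,c,box(*U,ya,56,20,20,60),s,o,(0,255,0))
    return v
a=view("top",imt,195,150,375,245,4.4);b=view("side",ims,210,140,340,240,2.2)
b=cv2.copyMakeBorder(b,0,0,0,max(0,a.shape[1]-b.shape[1]),0)
b=view("side",ims,215,145,335,240,5)
cv2.imwrite("pics/ov1.png",a);cv2.imwrite("pics/ov2.png",b)
E
```

```text
len 108.6859978002518 lower (np.float64(538.6396625403864), np.float64(251.23448466645456)) 0.2202737840683844
rail yaw 0.19736201218480662
rail yaw 0.18175167614088353
upper [ 458.00972589 -129.9731021 ] [np.float64(111.05707326668742), np.float64(80.08628704297315), np.float64(111.14844332926693), np.float64(79.82961016823954)]
holes [ 458.64026799 -130.56408458] 79.4672980216819 0.4621385948291457
```

View pics/ov1.png

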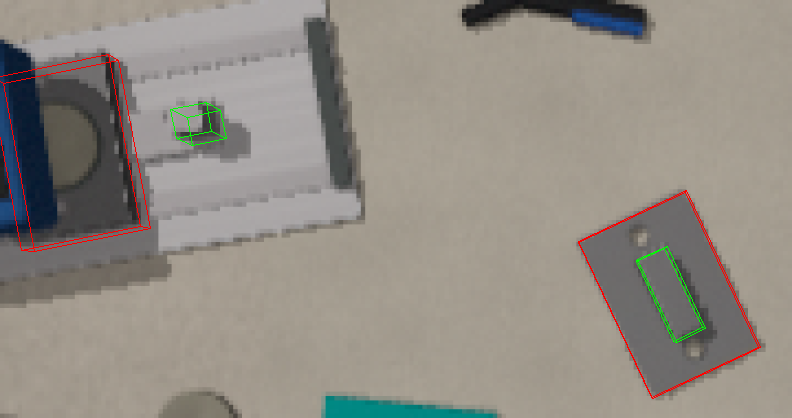

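View pics/ov2.png

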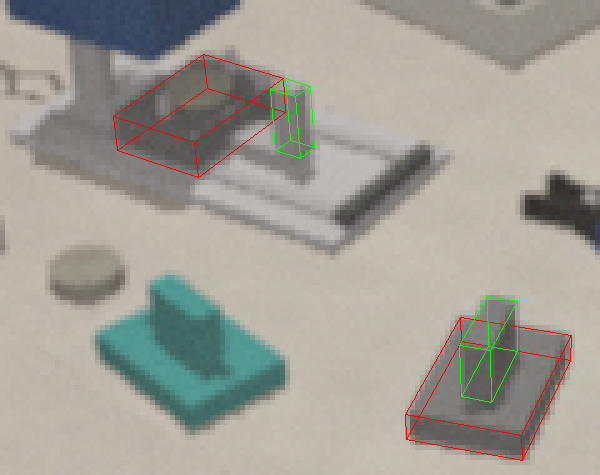

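The overlay fits the upper half at about (458,-130), yaw 0.46. The tab fits at about (557,166), yaw 0.20, and the side view agrees within 3 mm. I'll start moving.

```bash
cat >> h.py <<'E'
from scipy.spatial.transform import Rotation as Ro
def go(x,y,z,psi):
    s=r.sense();R=Ro.from_euler("xyz",s["tcp_rot"]);T=Ro.from_euler("xyz",[np.pi,0,psi])
    print("dpos m",(R.inv().apply(np.array([x,y,z])-s["eef_pos"])/1000).round(4),"rot deg",np.degrees((R.inv()*T).as_rotvec()).round(2),"clock",s["clock"])
E
python3 -c "
from h import *
go(557,166,256,1.77)"
```

```text
dpos m [ 5.719e-01 -5.215e-01  3.000e-04] rot deg [  0.     0.   -74.56] clock 0.8
```

carry_out --delta_pos '[[0.572, -0.5215, 0], [0.572, -0.5215, 0], [0.572, -0.5215, 0], [0.572, -0.5215, 0], [0.572, -0.5215, 0], [0.572, -0.5215, 0], [0.572, -0.5215, 0], [0.572, -0.5215, 0]]' --rot '[[0, 0, -74.5], [0, 0, -74.5], [0, 0, -74.5], [0, 0, -74.5], [0, 0, -74.5], [0, 0, -74.5], [0, 0, -74.5], [0, 0, -74.5]]' --claw 0.0854

```text
clock: 1.8
eef_pos: [460.4, -88.2, 256.7]
tcp_rot: [3.141, 0.0, 1.771]
contact_force: [1.3, -1.3, 0.4]
opening: 0.998
grasp_force: 0.0
```

```bash
python3 -c "
from h import *
print(r.sense()['eef_pos'],r.sense()['tcp_rot'])
go(557,166,180,1.77)"
```

```text
[460.39400159 -88.20280514 256.67377876] [3.14058647e+00 4.97500780e-04 1.77149319e+00]
dpos m [0.2299 0.1453 0.0767] rot deg [0.06 0.03 0.09] clock 1.8
```

carry_out --delta_pos '[[0.23, 0.145, 0.076], [0.23, 0.145, 0.076], [0.23, 0.145, 0.076], [0.23, 0.145, 0.076], [0.23, 0.145, 0.076], [0.23, 0.145, 0.076], [0.23, 0.145, 0.076]]' --rot '[[0, 0, 0], [0, 0, 0], [0, 0, 0], [0, 0, 0], [0, 0, 0], [0, 0, 0], [0, 0, 0]]'

```text
clock: 2.68
eef_pos: [556.3, 163.4, 180.3]
tcp_rot: [-3.141, 0.0, 1.769]
contact_force: [-0.1, -0.9, 0.5]
opening: 0.994
grasp_force: 0.0
```

Run:
```python
from h import *
go(557,166,60,1.77)
im=r.grab_frame("side");v=cv2.resize(im[80:230,180:340],None,fx=4,fy=4,interpolation=3)
draw(v,"side",box(557,166,.2,18,22,24,76),4,np.array([180,80]),(0,255,0))
im2=r.grab_frame("top");v2=cv2.resize(im2[130:230,195:295],None,fx=1.5,fy=1.5)
cv2.imwrite("pics/a1.png",v)
```

```text
dpos m [0.0024 0.0012 0.1203] rot deg [-0.03  0.02 -0.04] clock 2.675
```

View pics/a1.png

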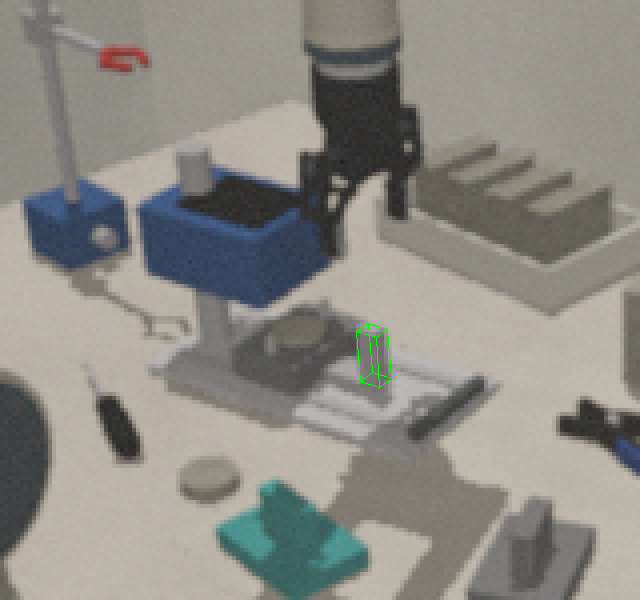

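The tab at about (373,355) in the crop lies inside the predicted box, and the gripper is clear above it. I'll descend and grip.

carry_out --delta_pos '[[0.001, 0, 0.06], [0.001, 0, 0.12], [0.001, 0, 0.12], [0.001, 0, 0.12]]' --rot '[[0, 0, 0], [0, 0, 0], [0, 0, 0], [0, 0, 0]]'

```text
clock: 3.28
eef_pos: [557.6, 164.7, 62.3]
tcp_rot: [3.14, -0.0, 1.768]
contact_force: [-0.7, 0.7, 0.4]
opening: 0.998
grasp_force: 0.0
```

carry_out --delta_pos '[[0, 0, 0], [0, 0, 0], [0, 0, 0], [0, 0, 0], [0, 0, 0], [0, 0, 0]]' --rot '[[0, 0, 0], [0, 0, 0], [0, 0, 0], [0, 0, 0], [0, 0, 0], [0, 0, 0]]' --claw 0.0 --grip_force 25

```text
clock: 4.03
eef_pos: [559.5, 165.6, 61.5]
tcp_rot: [3.135, -0.0, 1.769]
contact_force: [7.6, 0.9, 0.4]
opening: 0.209
grasp_force: 32.7
```

carry_out --delta_pos '[[-0.015, 0.002, 0], [-0.035, 0.002, 0], [-0.055, 0.002, 0], [-0.075, 0.002, 0], [-0.095, 0.002, 0], [-0.11, 0.002, 0], [-0.119, 0.002, 0], [-0.123, 0.002, 0]]' --rot '[[0, 0, 0], [0, 0, 0], [0, 0, 0], [0, 0, 0], [0, 0, 0], [0, 0, 0], [0, 0, 0], [0, 0, 0]]'

```text
clock: 5.03
eef_pos: [583.2, 49.1, 61.3]
tcp_rot: [3.139, -0.007, 1.766]
contact_force: [-3.0, 44.7, 10.6]
opening: 0.206
grasp_force: 32.9
```

carry_out --delta_pos '[[-0.002, 0, 0], [-0.002, 0, 0], [-0.002, 0, 0]]' --rot '[[0, 0, 0], [0, 0, 0], [0, 0, 0]]'

```text
clock: 5.4
eef_pos: [583.3, 48.8, 61.2]
tcp_rot: [3.139, -0.007, 1.767]
contact_force: [-3.1, 38.7, 7.4]
opening: 0.204
grasp_force: 32.4
```

The 39 N resistance shows the slide is at its end stop. I'll unload, open and lift.

carry_out --delta_pos '[[0.004, 0, 0], [0.004, 0, 0], [0.004, 0, 0], [0.004, 0, 0]]' --rot '[[0, 0, 0], [0, 0, 0], [0, 0, 0], [0, 0, 0]]' --claw 0.0854

```text
clock: 5.9
eef_pos: [582.2, 46.2, 60.2]
tcp_rot: [-3.141, 0.0, 1.768]
contact_force: [-0.9, -0.3, 0.2]
opening: 0.999
grasp_force: 0.0
```

carry_out --delta_pos '[[0, 0, 0], [0, 0, -0.05], [0, 0, -0.11], [0, 0, -0.16], [0, 0, -0.16]]' --rot '[[0, 0, 0], [0, 0, 0], [0, 0, 0], [0, 0, 0], [0, 0, 0]]'

```text
clock: 6.52
eef_pos: [584.7, 46.7, 224.8]
tcp_rot: [3.134, 0.001, 1.769]
contact_force: [-0.4, -0.2, 0.7]
opening: 0.999
grasp_force: 0.0
```

```bash
python3 -c "
from h import *
go(458.3,-130.3,160,.462)"
```

```text
dpos m [-0.1486 -0.1593  0.0637] rot deg [ 0.42 -0.25 74.87] clock 6.525
```

carry_out --delta_pos '[[-0.1485, -0.159, 0.064], [-0.1485, -0.159, 0.064], [-0.1485, -0.159, 0.064], [-0.1485, -0.159, 0.064], [-0.1485, -0.159, 0.064], [-0.1485, -0.159, 0.064], [-0.1485, -0.159, 0.064], [-0.1485, -0.159, 0.064]]' --rot '[[0, 0, 75], [0, 0, 75], [0, 0, 75], [0, 0, 75], [0, 0, 75], [0, 0, 75], [0, 0, 75], [0, 0, 75]]'

```text
clock: 7.52
eef_pos: [455.0, -130.2, 155.5]
tcp_rot: [-3.141, 0.001, 0.461]
contact_force: [-0.4, -0.7, -0.1]
opening: 1.001
grasp_force: 0.0
```

Run:
```python
from h import *
go(458.3,-130.3,52,.462)
im=r.grab_frame("top");cv2.imwrite("pics/t2raw.png",im)
s=7;o=np.array([215,145]);v=cv2.resize(im[145:215,215:300],None,fx=s,fy=s,interpolation=3)
cv2.imwrite("pics/t2.png",v)
for d in r.cut_out("lower_top","top")[:2]:
    c=cv2.findContours(d["mask"].astype(np.uint8),0,1)[0];print(d["p"],cv2.minAreaRect(max(c,key=cv2.contourArea)))
```

```text
dpos m [0.0031 0.0017 0.1035] rot deg [-0.06  0.06 -0.06] clock 7.525
0.67 ((260.3077087402344, 173.53846740722656), (40.39991760253906, 49.81349563598633), 78.69007110595703)
```

View pics/t2.png

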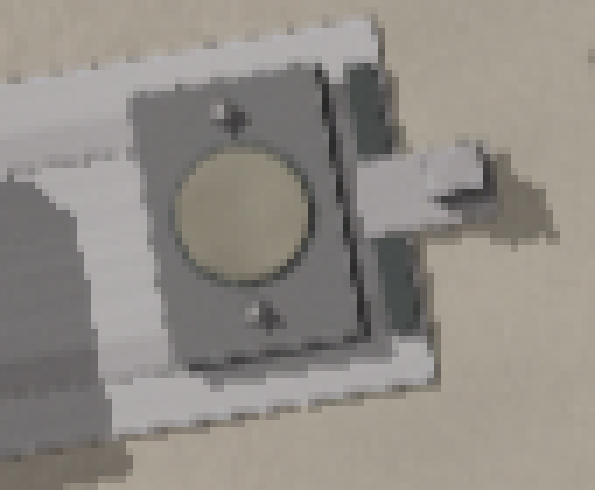

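The slide is out: the disc is at crop (243,213) and the dowels are near (237,118) and (267,312), all unobstructed. I'll measure it precisely.

Run:
```python
from h import *
im=cv2.imread("pics/t2raw.png")
f=lambda u,v:(215+(u+.5)/7-.5,145+(v+.5)/7-.5)
# disc by colour (R-B)
sub=im.astype(int);yb=(cv2.GaussianBlur(im,(3,3),0).astype(int));m=((yb[:,:,2]-yb[:,:,0])>12).astype(np.uint8)
mm=np.zeros_like(m);cv2.circle(mm,(249,175),12,1,-1);m&=mm
M=cv2.moments(m,True);c=(M["m10"]/M["m00"],M["m01"]/M["m00"]);print("disc px",c,M["m00"])
print("disc",at_z("top",c,50))
q=[at_z("top",f(*p),44)[:2] for p in((132,93),(322,66),(368,338),(178,368))]
print("corners",np.round(q,1).tolist(),np.mean(q,0),[np.arctan2(*(q[0]-q[3])[::-1]),np.arctan2(*(q[1]-q[2])[::-1])])
dw=[at_z("top",f(*p),55)[:2] for p in((233,117),(265,313))];e=dw[0]-dw[1]
print("dowels",np.mean(dw,0),np.linalg.norm(e),np.arctan2(e[1],e[0]))
```

```text
disc px (249.08695652173913, 175.05072463768116) 276.0
disc [565.38796485 140.5054354   50.        ]
corners [[612.6, 186.4], [625.0, 111.5], [517.9, 90.2], [504.3, 164.7]] [564.96946061 138.20277996] [np.float64(0.19731811015695466), np.float64(0.19645976886539734)]
dowels [564.40746973 136.76383644] 78.00219719488419 0.19212072586501333
```

carry_out --delta_pos '[[0.003, 0.0015, 0.05], [0.003, 0.0015, 0.1035], [0.003, 0.0015, 0.1035], [0.003, 0.0015, 0.1035]]' --rot '[[0, 0, 0], [0, 0, 0], [0, 0, 0], [0, 0, 0]]'

```text
clock: 8.12
eef_pos: [459.6, -130.4, 53.9]
tcp_rot: [3.141, -0.0, 0.462]
contact_force: [-0.0, -0.5, 0.4]
opening: 0.999
grasp_force: 0.0
```

carry_out --delta_pos '[[0, 0, 0], [0, 0, 0], [0, 0, 0], [0, 0, 0], [0, 0, 0], [0, 0, 0], [0, 0, 0]]' --rot '[[0, 0, 0], [0, 0, 0], [0, 0, 0], [0, 0, 0], [0, 0, 0], [0, 0, 0], [0, 0, 0]]' --claw 0.0 --grip_force 70

```text
clock: 9.0
eef_pos: [459.4, -130.4, 53.5]
tcp_rot: [3.141, -0.001, 0.46]
contact_force: [-1.5, 0.3, 9.9]
opening: 0.224
grasp_force: 68.8
```

carry_out --delta_pos '[[0, 0, -0.03], [0, 0, -0.08], [0, 0, -0.12], [0, 0, -0.12]]' --rot '[[0, 0, 0], [0, 0, 0], [0, 0, 0], [0, 0, 0]]'

```text
clock: 9.5
eef_pos: [460.7, -130.7, 175.5]
tcp_rot: [3.138, -0.004, 0.46]
contact_force: [-0.0, 0.6, -2.7]
opening: 0.225
grasp_force: 69.1
```

```bash
python3 -c "
from h import *
print(r.sense()['contact_force'],r.sense()['opening'])
go(565,138.5,160,.197)"
```

```text
[-0.01294224  0.58849655 -2.65717462] 0.2250199388047032
dpos m [ 0.213  -0.1949  0.0156] rot deg [ 0.18 -0.26 15.08] clock 9.5
```

carry_out --delta_pos '[[0.213, -0.195, 0.0], [0.213, -0.195, 0.0], [0.213, -0.195, 0.0], [0.213, -0.195, 0.0], [0.213, -0.195, 0.0], [0.213, -0.195, 0.01], [0.213, -0.195, 0.03], [0.213, -0.195, 0.04]]' --rot '[[0, 0, 15], [0, 0, 15], [0, 0, 15], [0, 0, 15], [0, 0, 15], [0, 0, 15], [0, 0, 15], [0, 0, 15]]'

```text
clock: 10.5
eef_pos: [561.4, 138.0, 130.3]
tcp_rot: [3.141, 0.004, 0.198]
contact_force: [-1.3, 0.3, -1.8]
opening: 0.226
grasp_force: 69.2
```

carry_out --delta_pos '[[0, 0, 0], [0, 0, 0]]' --rot '[[0, 0, 0], [0, 0, 0]]'

```text
clock: 10.75
eef_pos: [563.4, 138.6, 133.1]
tcp_rot: [3.142, -0.0, 0.198]
contact_force: [0.4, -0.0, -1.7]
opening: 0.221
grasp_force: 69.1
```

Run:
```python
from h import *
s=r.sense();print(s['eef_pos'],s['tcp_rot'],s['contact_force'])
x,y,z=s['eef_pos'];ps=s['tcp_rot'][2];zu=z-53.5
L=(565,138.5);U=off(x,y,ps,-.9,0)
it=r.grab_frame("top");is_=r.grab_frame("side")
def view(c,im,x0,y0,x1,y1,sc):
    v=cv2.resize(im[y0:y1,x0:x1],None,fx=sc,fy=sc,interpolation=3);o=np.array([x0,y0])
    draw(v,c,box(*L,.197,110,76,14,44),sc,o,(0,0,255))
    for k in(-40,40): draw(v,c,box(*off(*L,.197,k,0),.197,10,10,44,62),sc,o,(255,255,0))
    draw(v,c,box(*U,ps,110,76,zu,zu+20),sc,o,(0,255,0))
    return v
a=view("top",it,215,140,290,210,5.3);b=view("side",is_,235,120,315,190,5.3)
w=np.hstack([a,b[:a.shape[0]]]);cv2.imwrite("pics/h1.png",w[:,:800]);print(w.shape)
cv2.imwrite("pics/h1s.png",is_);cv2.imwrite("pics/h1t.png",it)
```

```text
[563.43879098 138.63093164 133.05387991] [ 3.14155915e+00 -2.72452761e-04  1.97670190e-01] [ 0.3537507  -0.00488737 -1.70285691]
(371, 822, 3)
```

View pics/h1.png

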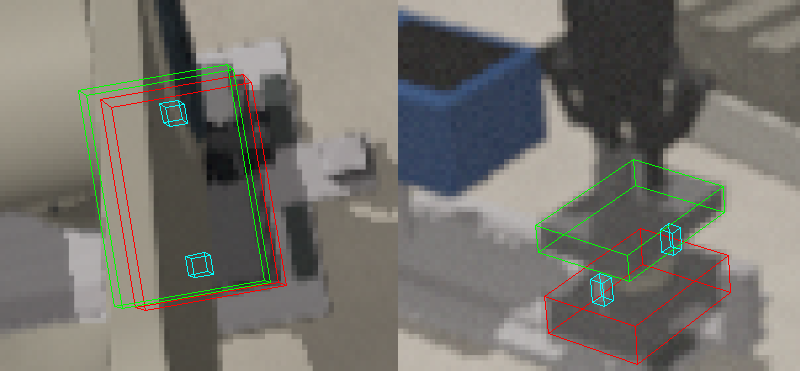

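In the hover view (side picture on the right), the held plate sits over the lower half and both overlays match to about 1 px. I'll refine the relative offset numerically with edge alignment in the side picture.

Run:
```python
from h import *
im=cv2.imread("pics/h1s.png");g=cv2.cvtColor(im,6).astype(np.float32);g=cv2.GaussianBlur(g,(0,0),.7)
G=np.hypot(cv2.Sobel(g,5,1,0),cv2.Sobel(g,5,0,1))
def samp(b,edges):
    b=np.array(b,float);return np.vstack([b[i]+(b[j]-b[i])*np.linspace(.05,.95,40)[:,None] for i,j in edges])
def fit(L,yaw,z0,z1,edges,name):
    best=[]
    for dx in np.arange(-6,6.1,.5):
        for dy in np.arange(-6,6.1,.5):
            p=proj("side",samp(box(L[0]+dx,L[1]+dy,yaw,110,76,z0,z1),edges)).astype(np.float32)
            best.append((cv2.remap(G,p[:,0],p[:,1],1).mean(),dx,dy))
    best.sort(reverse=True);print(name,[tuple(np.round(b,1)) for b in best[:6]])
# corners:0(-x-y)1(+x-y)2(+x+y)3(-x+y); top 4..7. side cam sees -x and -y faces
near=[(0,1),(0,3),(4,5),(4,7),(0,4),(1,5),(3,7)]
zu=133.05-53.5
U=off(563.44,138.63,.1977,-.9,0)
print(U);fit(U,.1977,zu,zu+20,near,"upper");fit((565,138.5),.197,14,44,[(0,4),(1,5),(3,7),(4,5),(4,7)],"lower")
fit((565,138.5),.197,14,44,[(0,4),(0,1),(1,5),(4,5)],"lower front")
im=cv2.imread("pics/side0.png");
v=cv2.imread("pics/h1s.png")[115:205,225:325];cv2.imwrite("pics/h2.png",cv2.resize(v,None,fx=6.6,fy=6.6,interpolation=3)[:594])
```

```text
(np.float64(562.5575311678382), np.float64(138.45322681124404))
upper [(np.float64(120.2), np.float64(3.5), np.float64(2.5)), (np.float64(120.1), np.float64(4.0), np.float64(3.0)), (np.float64(120.0), np.float64(4.0), np.float64(2.5)), (np.float64(119.9), np.float64(3.5), np.float64(2.0)), (np.float64(119.9), np.float64(3.0), np.float64(2.0)), (np.float64(119.7), np.float64(4.5), np.float64(3.0))]
lower [(np.float64(80.6), np.float64(3.0), np.float64(6.0)), (np.float64(80.5), np.float64(3.5), np.float64(6.0)), (np.float64(80.4), np.float64(2.5), np.float64(5.5)), (np.float64(80.4), np.float64(3.0), np.float64(5.5)), (np.float64(80.4), np.float64(2.5), np.float64(6.0)), (np.float64(80.3), np.float64(2.5), np.float64(5.0))]
lower front [(np.float64(69.8), np.float64(-4.0), np.float64(6.0)), (np.float64(69.7), np.float64(-3.5), np.float64(6.0)), (np.float64(69.5), np.float64(-3.0), np.float64(6.0)), (np.float64(69.4), np.float64(-4.0), np.float64(5.5)), (np.float64(69.4), np.float64(-4.5), np.float64(5.5)), (np.float64(69.3), np.float64(-2.5), np.float64(6.0))]
```

View pics/h2.png

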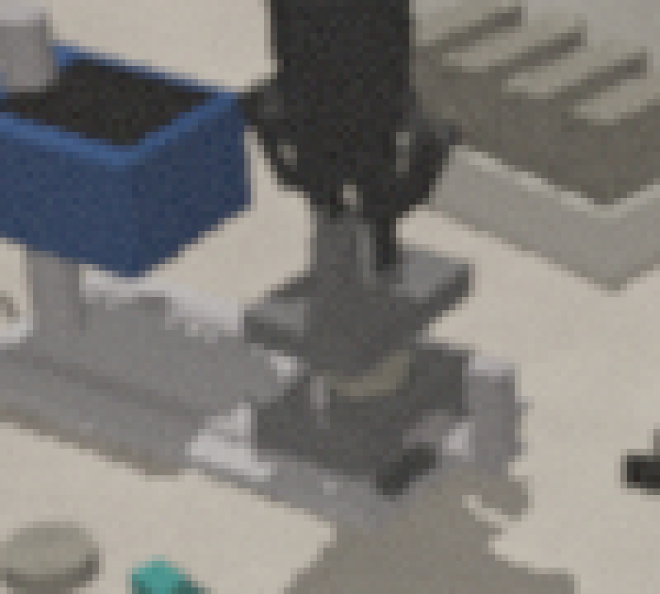

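The view shows the held plate's opposite corners at (245,318) and (470,265). The lower block's are at (255,400) and (470,352), and the -x dowel is at (320,398). Diagonal midpoints give the centres.

Run:
```python
from h import *
f=lambda u,v:(225+(u+.5)/6.6-.5,115+(v+.5)/6.6-.5)
for n,z,a,b in(("up",99.5,(245,316),(471,265)),("low",44,(253,400),(470,352))):
    A,B=[at_z("side",f(*p),z)[:2] for p in(a,b)];print(n,A,B,(A+B)/2,np.linalg.norm(A-B))
print("dowel",at_z("side",f(320,374),62),at_z("side",f(322,422),44),"pred",off(565,138.5,.197,-40,0))
print(np.hypot(110,76))
```

```text
up [502.45921245 159.26249818] [623.80199983 110.88126844] [563.13060614 135.07188331] 130.63236750343287
low [506.02114961 163.45513952] [622.62378074 113.45644839] [564.32246517 138.45579395] 126.87018050955338
dowel [529.79999937 133.46535126  62.        ] [516.08445799 118.22874741  44.        ] pred (np.float64(525.773673014267), np.float64(130.67087034157933))
133.70115930686615
```

```bash
python3 -c "
from h import *
print(r.sense()['eef_pos'],r.sense()['contact_force']);go(565.9,138.6,118,.197)"
```

```text
[563.68355858 138.88297677 133.43190595] [ 0.45893717  0.46527652 -1.96351501]
dpos m [0.0021 0.0007 0.0154] rot deg [-0.   -0.06  0.05] clock 10.85
```

carry_out --delta_pos '[[0.0021, 0.0007, 0.008], [0.0021, 0.0007, 0.0155], [0.0021, 0.0007, 0.0155], [0.0021, 0.0007, 0.0155]]' --rot '[[0, 0, 0], [0, 0, 0], [0, 0, 0], [0, 0, 0]]'

```text
clock: 11.35
eef_pos: [565.4, 138.8, 117.1]
tcp_rot: [-3.142, 0.0, 0.198]
contact_force: [-0.3, 0.1, -2.4]
opening: 0.221
grasp_force: 69.2
```

carry_out --delta_pos '[[0, 0, 0.002], [0, 0, 0.004], [0, 0, 0.006], [0, 0, 0.007], [0, 0, 0.007]]' --rot '[[0, 0, 0], [0, 0, 0], [0, 0, 0], [0, 0, 0], [0, 0, 0]]'

```text
clock: 11.98
eef_pos: [565.5, 139.2, 110.4]
tcp_rot: [-3.141, -0.0, 0.198]
contact_force: [-1.3, 4.1, 0.7]
opening: 0.223
grasp_force: 69.6
```

carry_out --delta_pos '[[0, -0.0012, 0], [0, -0.0012, 0.001], [0, -0.0012, 0.002], [0, -0.0012, 0.002]]' --rot '[[0, 0, 0], [0, 0, 0], [0, 0, 0], [0, 0, 0]]'

```text
clock: 12.48
eef_pos: [565.1, 139.9, 108.0]
tcp_rot: [3.142, 0.0, 0.198]
contact_force: [-0.6, 1.2, -1.7]
opening: 0.225
grasp_force: 69.1
```

carry_out --delta_pos '[[0, -0.0004, 0.001], [0, -0.0004, 0.002], [0, -0.0004, 0.003], [0, -0.0004, 0.004], [0, -0.0004, 0.005], [0, -0.0004, 0.006], [0, -0.0004, 0.006]]' --rot '[[0, 0, 0], [0, 0, 0], [0, 0, 0], [0, 0, 0], [0, 0, 0], [0, 0, 0], [0, 0, 0]]'

```text
clock: 13.35
eef_pos: [565.2, 140.3, 102.6]
tcp_rot: [3.142, -0.0, 0.198]
contact_force: [-2.1, -0.7, 2.8]
opening: 0.224
grasp_force: 70.0
```

carry_out --delta_pos '[[0, 0, 0.001], [0, 0, 0.002], [0, 0, 0.003], [0, 0, 0.004], [0, 0, 0.005], [0, 0, 0.006], [0, 0, 0.006], [0, 0, 0.006]]' --rot '[[0, 0, 0], [0, 0, 0], [0, 0, 0], [0, 0, 0], [0, 0, 0], [0, 0, 0], [0, 0, 0], [0, 0, 0]]'

```text
clock: 14.35
eef_pos: [565.2, 140.4, 97.5]
tcp_rot: [-3.142, -0.0, 0.198]
contact_force: [-6.4, -1.8, 17.2]
opening: 0.222
grasp_force: 72.2
```

carry_out --delta_pos '[[-0.001, 0, 0.001], [-0.001, 0, 0.002], [-0.001, 0, 0.003], [-0.001, 0, 0.003], [-0.001, 0, 0.003]]' --rot '[[0, 0, 0], [0, 0, 0], [0, 0, 0], [0, 0, 0], [0, 0, 0]]'

```text
clock: 14.98
eef_pos: [565.2, 140.4, 97.4]
tcp_rot: [-3.142, -0.003, 0.198]
contact_force: [-13.6, -4.1, 46.5]
opening: 0.219
grasp_force: 76.4
```

The stiff contact at z 97.4 means the halves are flush. I'll ease to about 30 N and relieve the side load, then take a last look.

carry_out --delta_pos '[[-0.0005, 0.0008, -0.001], [-0.0005, 0.0008, -0.0012], [-0.0005, 0.0008, -0.0012], [-0.0005, 0.0008, -0.0012]]' --rot '[[0, 0, 0], [0, 0, 0], [0, 0, 0], [0, 0, 0]]'

```text
clock: 15.48
eef_pos: [565.1, 140.3, 97.5]
tcp_rot: [-3.141, -0.003, 0.198]
contact_force: [-8.7, 2.0, 31.7]
opening: 0.226
grasp_force: 74.1
```

Run:
```python
from h import *
im=r.grab_frame("side");v=im[115:205,225:325];cv2.imwrite("pics/f1.png",cv2.resize(v,None,fx=6.6,fy=6.6,interpolation=3)[:594])
s=r.sense();print(s["eef_pos"],s["tcp_rot"],s["contact_force"])
```

```text
[565.17423814 140.31001921  97.47532031] [-3.14053995 -0.00344644  0.19809069] [-8.74208312  1.95842757 30.78542174]
```

View pics/f1.png

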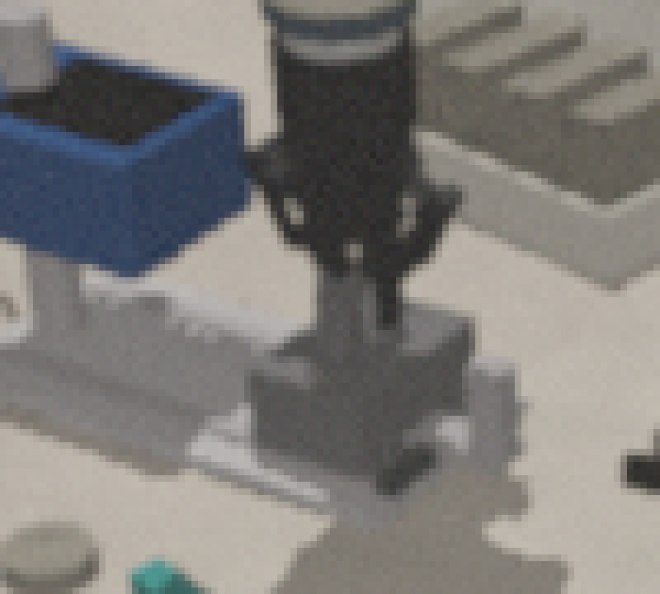

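The picture shows the two halves shut as one block at (360,400) with no visible gap. The slide is still out, with the tab at (493,410). I'll hand in.

```bash
python3 -c "
from rig import r
print(r.sign_off())"
```

```text
the job is handed in; nothing more can be done
None
```

The slide was pulled to its end stop, and the upper half is on both dowels, pressed flush at about 31 N and still held; I handed the job in at about 15.5 s, but no verdict came back.

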